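# Clear the pressing stand and hold the plate flush on the sloped stage

### The job

Clear the two tack tins off the front of the shoe-heel pressing stand by stacking them, one after the other, squarely on the third tin that stands on the bench, so the three make one straight column. Then pick up the pressing plate by its wooden grip, tilt it to the slope of the stage, and press it centred and flush on both rubber heel strips with a gentle, steady push of about 15 newtons, without shifting the stage or disturbing the awl or the thread spool. Finish while still gripping the plate and holding it pressed there; do not let go.

Things in the scene. Friction and masses are not known exactly. Their poses are not given: they have to be found in the camera images.
- stand: Pressing stand, fixed: dark steel base 270 (x) x 210 (y) x 8 mm. Origin at the centre of its underside; +x from the open front apron (two tins stand on its 8 mm plate) to the tilting stage at the back, z up. Beside the stage, at y = +/-53 mm, two posts (top 53 mm above the bench) and two curved bars of 4 mm radius, rising to 118 mm above the bench at x = 75 mm.
- stage: Sloped stage: aluminium plate 130 (x, up the slope) x 84 (y) x 8 mm, clamped stiff (30 N does not move it) at an unknown slope of 0.18 to 0.42 rad, rising away from the apron. Origin mid lower edge, underside, on the hinge line (10 mm nearer the apron than the stand's origin, 40 mm above the bench); x up the slope, y as the stand's y, z out of the face. Strips lie on its top, z = 8 mm.
- strip_low (a point): The lower of the two hard rubber heel strips fixed on the stage, 20 (x, along the slope) x 60 (y) x 6 mm. Point at the centre of its top face, 25 mm up the slope from the hinge; axes as the stage.
- strip_top (a point): The upper hard rubber heel strip, the same size, fixed on the stage. Point at the centre of its top face, 105 mm up the slope from the hinge; axes as the stage.
- stage_face (a point): Point midway between the two strips, in the plane of their top faces (65 mm up the slope from the hinge, 14 mm off the stage's underside): the centre of the pressing plate's underside belongs here. Axes as the stage: x up the slope, y level, z out of the face.
- press: Pressing plate, loose on the bench: steel, 110 (x) x 56 (y) x 8 mm, with an upright wooden grip on its middle, 34 (x) x 24 (y) mm, top 53 mm above the underside; 0.24 to 0.36 kg. Origin at the centre of the underside, z up through the grip. A plate off by 1 degree presses one strip only. x goes along the slope, either way round. It starts on one side of the stand, base_tin on the other.
- tin_left: Closed flat metal tin of tacks, 64 (x) x 44 (y) x 32 mm, about 0.2 kg (0.14 to 0.28), loose on the stand's front apron on the +y side. Origin at the centre of its underside, z up.
- tin_right: The same kind of closed tin, 64 (x) x 44 (y) x 32 mm, loose on the apron on the -y side. Origin at the centre of its underside, z up.
- base_tin: The third tin of the same size, 64 (x) x 44 (y) x 32 mm, loose on the bench to one side of the stand; the foot of the column. Origin at the centre of its underside, z up.
- awl: Bystander: yellow-handled hand tool lying on the far part of the bench; leave it alone.
- thread_spool: Bystander: upright cork spool, 44 mm across, 50 mm high, on the far part of the bench; leave it alone. Origin under its centre.

How it is judged:
By the outcome, as a careful person would: the job done as asked, in the order asked, and still so for the second after the job is handed in, while the arm keeps its last pose, push and grip.
It also fails if it takes over 72 s, if anything falls off the work surface, if the arm or the gripper's body presses on something with over 40 N, if the wrist force passes 120 N, or if a joint passes its speed limit or range.

### The arm

A 6-joint arm with a two-finger parallel gripper is mounted at the origin on the work surface. World frame = base frame: x ahead of the robot, y to its left, z up, the work surface at z = 0. Lengths are in m, angles in degrees, forces in N, time in s.
With the tool pointing down it reaches from about 0.275 to 1 m from the base axis. Payload 8.4 kg.
Tool frame: the origin (TCP) lies at the very end of the fingers, on their centre line; the grasp point (between the pads) lies 19 mm behind it; z points along the fingers, y is the line along which they close (so a half turn about z gives the same grasp; the last joint's range is limited). The gripper opens to 85 mm and grips with 20 to 120 N. Pads are 22 mm wide; open, the fingers measure 114 mm over their backs; the gripper's body (76 mm by 85 mm) begins 54 mm behind the grasp point. The pads swing forward as they close: fully open they stand 13 mm farther back than shut.
Start: joints at [74.805, 20.225, 93.587, -0, 66.188, -0.138], TCP at [0.162, 0.604, 0.231] pointing down, gripper open.
Joint ranges: [-150.9, 150.9], [-52.94, 120.26], [3.33, 152.33], [-74.26, 254.26], [0, 154.13], [-172.89, 172.89]. Speed limits (degrees/s): [127.2, 127.2, 159.86, 180, 180, 180].

### API

Orientations are given as [roll, pitch, yaw] about the fixed x, y, z axes, in that order (R = Rz(yaw) Ry(pitch) Rx(roll)).
In Python, from rig import ctrl, optics, sensors, hand_in gives the robot as it stands (ctrl), with the cameras (optics), the readings (sensors) and the job as plain functions.
- The arm moves only by the tool nudge_tcp, called as name([rows], argument=value, ...), one row to a line, values as JSON. Schema: {"type":"object","properties":{"ticks":{"type":"array","items":{"type":"array","prefixItems":[{"type":"array","items":{"type":"number"},"minItems":3,"maxItems":3},{"type":"array","items":{"type":"number"},"minItems":3,"maxItems":3}],"minItems":2,"maxItems":2},"minItems":1,"maxItems":20},"finger_gap":{"type":"number"},"clamp_n":{"type":"number"},"only":{"type":"string"},"quiet":{"type":"boolean"},"lines":{"type":"string"}},"required":["ticks"],"additionalProperties":false}. ticks is a list of rows, 1 to 20 of them, each written [[dx, dy, dz], [rx, ry, rz]]: dx, dy, dz in m, then a rotation vector rx, ry, rz in degrees; each row shifts and turns the commanded pose from where the row before left it, along the tool's axes as they then stand; what a row does not reach is not made up. A row lasts 1/8 s, in which the tool goes at most 0.0625 m and 10.7 degrees, less where a joint would pass 70% of its speed; a pose out of reach is approached as far as the arm can. finger_gap is the opening from 0.0 (shut) to 1.0 (fully open), set as the call begins (left out keeps the last). The fingers move at their own pace and stop on an object; clamp_n is the grip in N (left out, the last holds). Time passes only in rows, so rows that do not move let the fingers close. The tool returns the time, the measured TCP pose, the force, the opening and the grip force at its end. only (a regular expression) keeps the lines of the reply that match it, lines (a string "A,B") keeps lines A to B, and quiet returns only ok. Input that does not fit is refused with a message, and nothing moves.
- sensors.get_obs(): the state, without advancing time (a new reading comes with each control period).
- optics.get_image(name): name is "side" or "top" or "wrist"; returns a dict with "pixels" (400x640x3 uint8, blue, green, red), "range_z" (400x640 float32, m along the optical axis (not along the pixel's ray), 0 where there is no reading), "fx", "fy", "cx", "cy" (pixels), "distortion" ([k1, k2, p1, p2, k3] as OpenCV has them; the pictures are not rectified), "world_from_camera" (4x4, takes a point from camera to world coordinates). Camera axes: x right, y down, z forward; pixel columns grow to the right and rows downward; lengths in m; the calibration is good to about 2 mm. A picture is of the moment at which its call begins.
- hand_in(): hands the job in; it is judged then, once.
The state is a dict: "time": time; "joint_pos": joint angles; "joint_vel": joint speeds; "effort": joint torques, N m; "eef_pos": TCP position; "ee_rot": TCP orientation; "force": force on the tool from outside, world axes, zero at the start; "wrist_torque": the same for the moment, N m; "gripper_width": opening from 0.0 (shut) to 1.0 (fully open); "gripper_force": force on a finger pad.
Only numpy, scipy, OpenCV 4.12 (cv2) and the standard library are available. Lean on these libraries where they do the work, as an engineer would, in place of code of your own. Each camera call takes 0.05 s, during which the arm holds its last target. There are 200 camera calls.

## Working session

There is one attempt and no reset: what is moved stays moved. The work goes in short steps, Python scripts to look and compute and a tool call to move; the robot and the scene stay as the last step left them, time stands still between calls to the robot, and variables do not carry over. Pictures are saved under pics/ and viewed, at most 10 in all, crops included, and the job is handed in when it is done.

```bash
ls; mkdir -p pics
```

Run:
```python
from rig import ctrl, optics, sensors, hand_in
import cv2,numpy as np
for n in ("top","side"):
    im=optics.get_image(n)
    cv2.imwrite(f"pics/{n}0.png",im["pixels"]); np.savez(f"pics/{n}0.npz",**im)
    print(n,im["fx"],im["cx"],im["cy"],im["distortion"],np.round(im["world_from_camera"],3).tolist())
o=sensors.get_obs(); print(o)
```

```text
pics
rig.py
top 510.46104193277705 322.4910835619226 206.9663963660611 [-0.13822178  0.          0.          0.          0.        ] [[-0.021, -0.997, 0.079, 0.529], [-1.0, 0.021, 0.0, -0.004], [-0.002, -0.079, -0.997, 1.198], [0.0, 0.0, 0.0, 1.0]]
side 440.26642185003266 324.52904146529346 206.39353777191158 [-0.08536778  0.          0.          0.          0.        ] [[0.943, -0.263, 0.205, 0.355], [-0.334, -0.743, 0.58, -0.634], [-0.0, -0.615, -0.788, 0.922], [0.0, 0.0, 0.0, 1.0]]
{'time': 0.1, 'joint_pos': array([ 7.48035938e+01,  2.02583655e+01,  9.36253657e+01,  3.78519631e-04,
        6.61879352e+01, -1.37941744e-01]), 'joint_vel': array([ 0.02052326, -0.09373383, -0.05009415,  0.09364384, -0.05288653,
       -0.00650221]), 'effort': array([-1.00868085e-03, -6.06358409e+01, -3.42817211e+01,  6.75209230e-05,
        3.95436931e-03, -5.10882694e-05]), 'eef_pos': array([0.16226689, 0.60311977, 0.23063431]), 'ee_rot': array([-1.79928335e+02, -5.18645081e-04,  1.64941382e+02]), 'force': array([ 0.20821772, -0.36362164, -0.07925093]), 'wrist_torque': array([ 0.00866151,  0.08029436, -0.02375052]), 'gripper_force': 0.0, 'gripper_width': 0.9979368525093162}
```

View pics/top0.png

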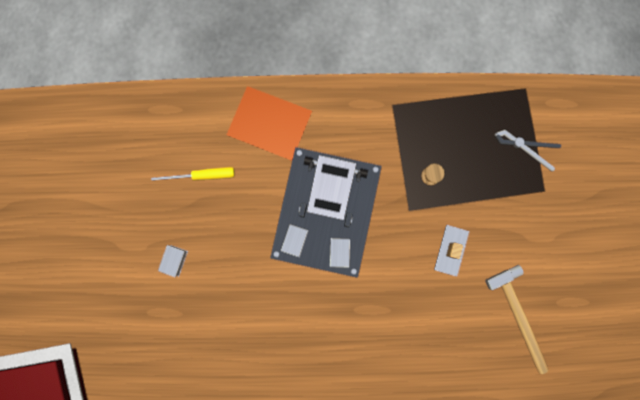

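View pics/side0.png

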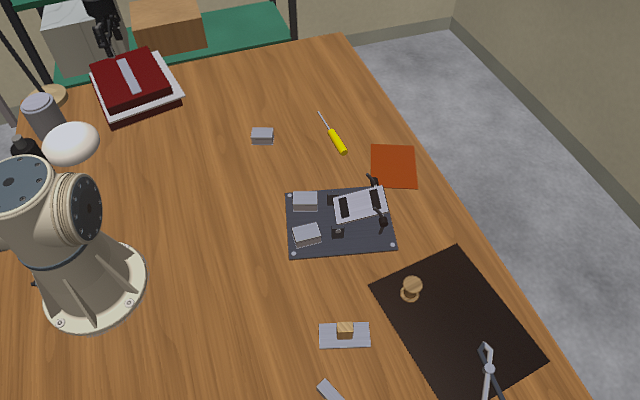

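The top view shows base_tin at about (172,261), the apron tins at (295,240) and (340,252), the stage at (332,187) and the press at (453,250). The spool is at (433,174) and the awl at (195,175). The side view agrees: tins at (305,200) and (306,236), base tin (262,135), press (344,333).

Create h.py:
```python
import cv2,numpy as np
from scipy.spatial.transform import Rotation as Ro
def cloud(im):
    K=np.array([[im["fx"],0,im["cx"]],[0,im["fy"],im["cy"]],[0,0,1]],float)
    v,u=np.mgrid[:400,:640]
    p=cv2.undistortPoints(np.stack([u,v],-1).reshape(-1,1,2).astype(float),K,np.array(im["distortion"],float)).reshape(400,640,2)
    z=im["range_z"]; P=np.dstack([p*z[...,None],z])
    T=im["world_from_camera"]; W=P@T[:3,:3].T+T[:3,3]; W[z==0]=np.nan
    return W
def rect(W,u0,u1,v0,v1,zlo,zhi):
    m=np.zeros((400,640),bool); m[v0:v1,u0:u1]=1
    m&=(W[...,2]>zlo)&(W[...,2]<zhi)
    n,l,s,_=cv2.connectedComponentsWithStats(m.astype(np.uint8))
    if n<2: return None
    k=1+s[1:,4].argmax(); q=W[l==k]
    r=cv2.minAreaRect((q[:,:2]*1000).astype(np.float32))
    return dict(c=np.round(r[0],1),size=np.round(r[1],1),ang=round(r[2],2),mean=np.round(q.mean(0)*1000,1),n=len(q),zstd=round(q[:,2].std()*1000,2))
```

Run:
```python
from h import *
d=dict(np.load("pics/top0.npz")); W=cloud(d)
print("bench z",np.nanmedian(W[300:340,150:400,2]),np.nanstd(W[300:340,150:400,2]))
for n,a in dict(base=(150,195,235,285,.022,.045),L=(275,312,220,262,.03,.055),R=(322,358,232,272,.03,.055),plate=(430,475,220,280,.004,.02),grip=(430,475,220,280,.04,.07),stand=(260,395,140,285,.004,.016),spool=(410,450,155,195,.035,.07)).items(): print(n,rect(W,*a))
d=dict(np.load("pics/side0.npz")); W=cloud(d)
for n,a in dict(base=(240,285,120,150,.022,.045),L=(285,325,185,216,.03,.055),R=(285,327,218,250,.03,.055),plate=(310,380,310,360,.004,.02),grip=(310,380,310,360,.04,.07)).items(): print(n,rect(W,*a))
```

```text
bench z -0.00019641348385990298 0.0022891056591339454
base {'c': array([505.1, 348.9]), 'size': array([46.8, 64. ]), 'ang': 68.82, 'mean': array([505. , 347.1,  31.4]), 'n': 530, 'zstd': np.float64(2.42)}
L {'c': array([547.4,  62.3]), 'size': array([44.1, 63.9]), 'ang': 70.57, 'mean': array([547.4,  62.3,  39.7]), 'n': 553, 'zstd': np.float64(2.2)}
R {'c': array([517.6, -40.6]), 'size': array([43.3, 63.5]), 'ang': 88.6, 'mean': array([517.2, -40.6,  39.5]), 'n': 558, 'zstd': np.float64(2.27)}
plate {'c': array([ 514.5, -305. ]), 'size': array([ 58.7, 114.1]), 'ang': 72.37, 'mean': array([ 515.3, -302.1,    8. ]), 'n': 858, 'zstd': np.float64(2.23)}
grip {'c': array([ 515.5, -304.4]), 'size': array([23.6, 33.8]), 'ang': 70.83, 'mean': array([ 515.6, -303.2,   51.8]), 'n': 164, 'zstd': np.float64(3.2)}
stand {'c': array([614.6, -11. ]), 'size': array([220.2, 274.6]), 'ang': 76.91, 'mean': array([602.5, -10.1,   8. ]), 'n': 6242, 'zstd': np.float64(2.1)}
spool {'c': array([ 692.5, -260.7]), 'size': array([42.1, 43.2]), 'ang': 2.71, 'mean': array([ 692.2, -261. ,   49.4]), 'n': 283, 'zstd': np.float64(2.27)}
base {'c': array([503.4, 347.6]), 'size': array([50. , 64.4]), 'ang': 69.82, 'mean': array([502.7, 344.5,  31.6]), 'n': 275, 'zstd': np.float64(2.9)}
L {'c': array([546. ,  60.4]), 'size': array([47.6, 63.7]), 'ang': 69.38, 'mean': array([545.3,  58.2,  39.4]), 'n': 376, 'zstd': np.float64(2.48)}
R {'c': array([516.2, -42.2]), 'size': array([46.4, 63.9]), 'ang': 87.37, 'mean': array([515.6, -45. ,  39.5]), 'n': 436, 'zstd': np.float64(2.53)}
plate {'c': array([ 515.7, -305.7]), 'size': array([ 60.7, 110.6]), 'ang': 73.2, 'mean': array([ 513.8, -310.3,    8.4]), 'n': 1070, 'zstd': np.float64(2.2)}
grip {'c': array([ 515.7, -306.6]), 'size': array([25. , 33.6]), 'ang': 70.52, 'mean': array([ 514.4, -308.7,   51.8]), 'n': 213, 'zstd': np.float64(3.61)}
```

Add to h.py:
```python
def go(x,y,z,yaw=None,R=None):
    from rig import ctrl, optics, sensors, hand_in
    o=sensors.get_obs(); C=Ro.from_euler("xyz",o["ee_rot"],degrees=True)
    T=R if R is not None else Ro.from_euler("xyz",[180,0,yaw],degrees=True)
    d=np.array([x,y,z])-o["eef_pos"]
    rv=(C.inv()*T).as_rotvec(degrees=True)
    print("t",round(o["time"],2),"trans(now)",np.round(C.inv().apply(d),4),"trans(after rot)",np.round(T.inv().apply(d),4),"rot",np.round(rv,2),"F",np.round(o["force"],1))
```

```bash
python3 -c "
from h import *
go(.5465,.061,.2,160)"
```

nudge_tcp([
  [[0, 0, 0], [0, 0, 4.9]],
  [[-0.042, -0.029, 0], [0, 0, 0]],
  [[-0.042, -0.029, 0], [0, 0, 0]],
  [[-0.042, -0.029, 0.0], [0, 0, 0]],
  [[-0.042, -0.029, 0], [0, 0, 0]],
  [[-0.042, -0.029, 0], [0, 0, 0]],
  [[-0.042, -0.029, 0], [0, 0, 0]],
  [[-0.042, -0.029, 0], [0, 0, 0]],
  [[-0.042, -0.029, 0], [0, 0, 0]],
  [[-0.042, -0.029, 0], [0, 0, 0]],
  [[-0.042, -0.029, 0], [0, 0, 0]],
  [[-0.042, -0.029, 0.0], [0, 0, 0]],
  [[-0.042, -0.029, 0.01], [0, 0, 0]],
  [[-0.042, -0.029, 0.01], [0, 0, 0]],
  [[0, 0, 0.01], [0, 0, 0]],
  [[0, 0, 0], [0, 0, 0]],
  [[0, 0, 0], [0, 0, 0]],
], finger_gap=1.0)

```text
time: 2.22
eef_pos: [0.5464, 0.0637, 0.2014]
ee_rot: [180.0, -0.0, 160.1]
force: [0.4, -0.7, -0.3]
gripper_width: 1.0
gripper_force: 0.0
```

Run:
```python
from h import *
from rig import ctrl, optics, sensors, hand_in
im=optics.get_image("wrist"); cv2.imwrite("pics/w1.png",im["pixels"]); np.savez("pics/w1.npz",**im)
go(.5465,.061,.2,160)
W=cloud(im); z=W[...,2]; print(np.nanmin(z),np.nanmax(z))
m=((z>.033)&(z<.047)).astype(np.uint8)
n,l,s,_=cv2.connectedComponentsWithStats(m)
for k in range(1,n):
    if s[k,4]>800:
        a=s[k]; print(a, rect(W,a[0],a[0]+a[2],a[1],a[1]+a[3],.033,.047))
```

```text
t 2.27 trans(now) [-0.0009 -0.0026  0.0016] trans(after rot) [-0.0009 -0.0026  0.0016] rot [0.01 0.01 0.12] F [0.5 0.8 0.1]
-0.7593027109013094 0.29974821847864147
[ 295  152   40   55 2112] {'c': array([544.7,  61.4]), 'size': array([43.7, 63. ]), 'ang': 70.66, 'mean': array([543.4,  62. ,  38.8]), 'n': 2112, 'zstd': np.float64(0.92)}
[ 194  156   56   60 2086] {'c': array([516.3, -40.8]), 'size': array([44.8, 63.1]), 'ang': 86.98, 'mean': array([514.9, -39.5,  38.8]), 'n': 2086, 'zstd': np.float64(1.01)}
```

View pics/w1.png

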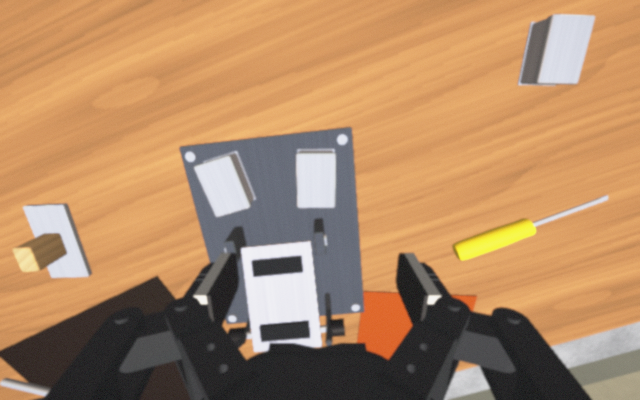

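The wrist view shows L at (316,178), R at (222,185), the stage at (282,295) and base_tin at (562,50). These positions agree with the top camera to within 2 mm.

```bash
python3 -c "
from h import *
go(.5457,.0616,.012,160.4)"
```

```text
t 2.27 trans(now) [ 1.000e-04 -2.400e-03  1.896e-01] trans(after rot) [ 1.000e-04 -2.300e-03  1.896e-01] rot [ 0.01  0.01 -0.28] F [0.5 0.8 0.1]
```

nudge_tcp([
  [[0, -0.0022, 0.03], [0, 0, 0]],
  [[0, 0, 0.06], [0, 0, 0]],
  [[0, 0, 0.05], [0, 0, 0]],
  [[0, 0, 0.03], [0, 0, 0]],
  [[0, 0, 0.0195], [0, 0, 0]],
  [[0, 0, 0], [0, 0, 0]],
  [[0, 0, 0], [0, 0, 0]],
], finger_gap=0.85)

```text
time: 3.15
eef_pos: [0.5468, 0.0613, 0.0128]
ee_rot: [180.0, 0.1, 160.1]
force: [0.7, 0.2, -0.8]
gripper_width: 0.849
gripper_force: 0.0
```

nudge_tcp([
  [[0, 0, 0], [0, 0, 0]],
  [[0, 0, 0], [0, 0, 0]],
  [[0, 0, 0], [0, 0, 0]],
  [[0, 0, 0], [0, 0, 0]],
  [[0, 0, 0], [0, 0, 0]],
  [[0, 0, 0], [0, 0, 0]],
], finger_gap=0, clamp_n=50)

```text
time: 3.9
eef_pos: [0.5469, 0.0609, 0.013]
ee_rot: [179.9, 0.1, 160.0]
force: [-1.1, 1.6, 7.8]
gripper_width: 0.506
gripper_force: 51.2
```

```bash
python3 -c "
from h import *
go(.50,.348,.15,160)"
```

```text
t 3.9 trans(now) [ 0.1419  0.2539 -0.137 ] trans(after rot) [ 0.1423  0.2537 -0.137 ] rot [0.05 0.09 0.04] F [-1.1  1.6  7.8]
```

nudge_tcp([
  [[0, 0, -0.02], [0, 0, 0]],
  [[0, 0, -0.04], [0, 0, 0]],
  [[0, 0, -0.05], [0, 0, 0]],
  [[0, 0, -0.05], [0, 0, 0]],
  [[0, 0, 0], [0, 0, 0]],
])

```text
time: 4.53
eef_pos: [0.5487, 0.061, 0.1761]
ee_rot: [179.8, 0.4, 160.0]
force: [0.6, -0.1, -2.6]
gripper_width: 0.507
gripper_force: 52.0
```

nudge_tcp([
  [[0.017, 0.036, 0], [0, 0, 0]],
  [[0.025, 0.05, 0], [0, 0, 0]],
  [[0.025, 0.05, 0], [0, 0, 0]],
  [[0.025, 0.05, 0], [0, 0, 0]],
  [[0.025, 0.05, 0], [0, 0, 0]],
  [[0.017, 0.036, 0], [0, 0, 0]],
  [[0, 0, 0], [0, 0, 0]],
  [[0, 0, 0], [0, 0, 0]],
])

```text
time: 5.52
eef_pos: [0.5123, 0.3612, 0.1705]
ee_rot: [-179.9, -0.1, 160.1]
force: [-0.1, -0.4, -2.3]
gripper_width: 0.506
gripper_force: 52.1
```

```bash
python3 - <<'E'
from h import *
from rig import ctrl, optics, sensors, hand_in
im=optics.get_image("wrist"); cv2.imwrite("pics/w2.png",im["pixels"]); np.savez("pics/w2.npz",**im)
go(.504,.348,.05,160)
W=cloud(im); z=W[...,2]
print(rect(W,0,640,0,400,.025,.038))
zt=sensors.get_obs()["eef_pos"][2]
print(zt,rect(W,0,640,0,400,zt+.02,zt+.035))
E
```

```text
t 5.58 trans(now) [ 0.0036 -0.0148  0.1208] trans(after rot) [ 0.0037 -0.015   0.1208] rot [-0.1  -0.05  0.02] F [ 0.3 -0.9 -3. ]
{'c': array([495.5, 350.9]), 'size': array([43.9, 47.8]), 'ang': 70.13, 'mean': array([494.6, 351.2,  30.8]), 'n': 1905, 'zstd': np.float64(0.92)}
0.17079888357254575 {'c': array([510.4, 361.1]), 'size': array([70.5, 64.5]), 'ang': 68.83, 'mean': array([506.8, 362.5, 196.6]), 'n': 11194, 'zstd': np.float64(1.71)}
```

View pics/w2.png

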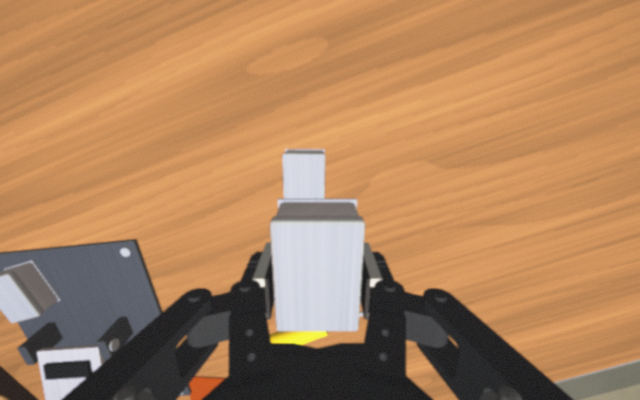

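The held tin top spans (272–362, 220–330), and base_tin shows partly behind it at (304,175). Next I'll compare their edges in tool axes.

Add to h.py:
```python
def tool(W,o):
    C=Ro.from_euler("xyz",o["ee_rot"],degrees=True)
    return (W-o["eef_pos"])@C.as_matrix()
def ext(T,m,nm):
    q=T[m]; x,y=q[:,0]*1000,q[:,1]*1000
    # edge positions by median over slices
    xs=[x[(y>a)&(y<a+2)] for a in np.arange(np.percentile(y,10),np.percentile(y,90),2)]
    ys=[y[(x>a)&(x<a+2)] for a in np.arange(np.percentile(x,10),np.percentile(x,90),2)]
    f=lambda L,g:np.round(np.median([g(s) for s in L if len(s)>2]),1)
    print(nm,"x",f(xs,np.min),f(xs,np.max),"y",f(ys,np.min),f(ys,np.max),"n",m.sum(),"z",np.round(np.median(q[:,2])*1000,1))
```

Run:
```python
from h import *
from rig import ctrl, optics, sensors, hand_in
o=sensors.get_obs(); im=dict(np.load("pics/w2.npz")); W=cloud(im); T=tool(W,o); z=W[...,2]
ext(T,(z>.026)&(z<.037),"base")
print("floor",np.nanmedian(z[20:100,100:500])*1000)
m=(np.abs(T[...,2]+.026)<.006)&(abs(T[...,1])<.0215)&(abs(T[...,0])<.06)
ext(T,m,"held"); 
print(np.histogram(T[m][:,0]*1000,bins=np.arange(-60,61,8)))
v,u=np.where(m);print(u.min(),u.max(),v.min(),v.max())
```

```text
base x -11.2 35.8 y -349.5 -347.2 n 2773 z 139.9
floor -0.8118065537460195
held x -29.3 33.9 y -21.4 21.2 n 10063 z -25.6
(array([   0,    0,    0,  149,  995, 1042, 1146, 1224, 1292, 1343, 1403,
       1469,    0,    0,    0]), array([-60, -52, -44, -36, -28, -20, -12,  -4,   4,  12,  20,  28,  36,
        44,  52,  60]))
271 364 216 330
```

Run:
```python
from h import *
from rig import ctrl, optics, sensors, hand_in
o=sensors.get_obs(); im=dict(np.load("pics/w2.npz")); W=cloud(im); T=tool(W,o); z=W[...,2]
ext(T,(z>.026)&(z<.037)&(abs(T[...,1])<.08),"base")
print(o["eef_pos"],o["ee_rot"])
```

```text
base x -10.9 36.0 y -36.3 6.8 n 1889 z 139.9
[0.51257657 0.36086164 0.17079888] [-1.79896333e+02 -4.92896970e-02  1.60019654e+02]
```

nudge_tcp([
  [[0.0018, -0.0147, 0.02], [0, 0, 0]],
  [[0, 0, 0.04], [0, 0, 0]],
  [[0, 0, 0.03], [0, 0, 0]],
  [[0, 0, 0.02], [0, 0, 0]],
  [[0, 0, 0.01], [0, 0, 0]],
  [[0, 0, 0.005], [0, 0, 0]],
  [[0, 0, 0.004], [0, 0, 0]],
  [[0, 0, 0], [0, 0, 0]],
  [[0, 0, 0], [0, 0, 0]],
  [[0, 0, 0], [0, 0, 0]],
])

```text
time: 6.82
eef_pos: [0.5065, 0.3491, 0.0432]
ee_rot: [180.0, 0.0, 160.0]
force: [-0.4, 0.6, -1.5]
gripper_width: 0.507
gripper_force: 52.1
```

```bash
python3 -c "
from h import *
go(.5056,.3475,.0375,160)"
```

```text
t 6.83 trans(now) [ 0.0003 -0.0019  0.0057] trans(after rot) [ 0.0003 -0.0019  0.0057] rot [0.03 0.02 0.05] F [-0.4  0.6 -1.5]
```

nudge_tcp([
  [[0, -0.0015, 0.002], [0, 0, 0]],
  [[0, 0, 0.002], [0, 0, 0]],
  [[0, 0, 0.001], [0, 0, 0]],
  [[0, 0, 0], [0, 0, 0]],
  [[0, 0, 0], [0, 0, 0]],
])

```text
time: 7.45
eef_pos: [0.5059, 0.3476, 0.0378]
ee_rot: [180.0, 0.0, 160.0]
force: [-0.7, -0.5, -2.0]
gripper_width: 0.511
gripper_force: 52.1
```

```bash
python3 -c "
from h import *
go(.5059,.3477,.0375,160)"
```

```text
t 7.45 trans(now) [0.     0.0001 0.0003] trans(after rot) [0.     0.0001 0.0003] rot [0.   0.   0.04] F [-0.7 -0.5 -2. ]
```

nudge_tcp([
  [[0, 0, 0.0008], [0, 0, 0]],
  [[0, 0, 0], [0, 0, 0]],
  [[0, 0, 0], [0, 0, 0]],
])

```text
time: 7.82
eef_pos: [0.5059, 0.3476, 0.0371]
ee_rot: [180.0, 0.0, 160.0]
force: [-0.9, -0.1, -0.2]
gripper_width: 0.508
gripper_force: 52.3
```

nudge_tcp([
  [[0, 0, 0.0006], [0, 0, 0]],
  [[0, 0, 0], [0, 0, 0]],
  [[0, 0, 0], [0, 0, 0]],
])

```text
time: 8.2
eef_pos: [0.5059, 0.3476, 0.0371]
ee_rot: [180.0, 0.0, 160.0]
force: [-2.6, -1.3, 6.2]
gripper_width: 0.502
gripper_force: 53.2
```

nudge_tcp([
  [[0, 0, 0], [0, 0, 0]],
  [[0, 0, 0], [0, 0, 0]],
  [[0, 0, 0], [0, 0, 0]],
  [[0, 0, 0], [0, 0, 0]],
], finger_gap=0.8)

```text
time: 8.7
eef_pos: [0.5058, 0.3475, 0.0363]
ee_rot: [-180.0, -0.0, 160.0]
force: [-0.4, -0.5, -0.1]
gripper_width: 0.8
gripper_force: 0.0
```

nudge_tcp([
  [[0, 0, -0.02], [0, 0, 0]],
  [[0, 0, -0.05], [0, 0, 0]],
  [[0, 0, -0.06], [0, 0, 0]],
  [[-0.02, -0.0, -0.03], [0, 0, 0]],
  [[-0.05, 0, 0], [0, 0, 0]],
  [[-0.02, 0, 0], [0, 0, 0]],
  [[0, 0, 0], [0, 0, 0]],
  [[0, 0, 0], [0, 0, 0]],
])

```text
time: 9.7
eef_pos: [0.5893, 0.3169, 0.1962]
ee_rot: [-180.0, -0.1, 160.0]
force: [-0.7, 0.6, -0.2]
gripper_width: 0.8
gripper_force: 0.0
```

```bash
python3 - <<'E'
from h import *
from rig import ctrl, optics, sensors, hand_in
im=optics.get_image("wrist"); cv2.imwrite("pics/w3.png",im["pixels"]); np.savez("pics/w3.npz",**im)
o=sensors.get_obs(); W=cloud(im); T=tool(W,o); z=W[...,2]; near=(abs(W[...,1]-.348)<.06)&(abs(W[...,0]-.505)<.06)
ext(T,near&(z>.058)&(z<.068),"tin2 top")
ext(T,near&(z>.015)&(z<.029),"lower side")
ext(T,near&(z>.04)&(z<.055),"upper side")
i=np.argwhere(near&(z>.058)&(z<.068)); print(i.min(0),i.max(0)); print(rect(W,0,640,0,400,.058,.068))
go(.5167,-.0408,.18,178)
(a,b),(c,d)=i.min(0),i.max(0)
cv2.imwrite("pics/w3c.png",cv2.resize(im["pixels"][max(a-30,0):c+60,max(b-30,0):d+30],None,fx=4,fy=4,interpolation=2))
E
```

```text
tin2 top x 57.8 121.0 y -22.0 21.0 n 3412 z 133.1Traceback (most recent call last):
  File "<stdin>", line 6, in <module>
  File "h.py", line 31, in ext
    xs=[x[(y>a)&(y<a+2)] for a in np.arange(np.percentile(y,10),np.percentile(y,90),2)]
                                            ~~~~~~~~~~~~~^^^^^^
    return _quantile_unchecked(
        a, q, axis, out, overwrite_input, method, keepdims, weights)
    return _ureduce(a,
                    func=_quantile_ureduce_func,
    ...<5 lines>...
                    overwrite_input=overwrite_input,
                    method=method)
    r = func(a, **kwargs)
    result = _quantile(arr,
                       quantiles=q,
    ...<2 lines>...
                       out=out,
                       weights=wgt)
    slices_having_nans = np.isnan(arr[-1, ...])
                                  ~~~^^^^^^^^^
IndexError: index -1 is out of bounds for axis 0 with size 0
```

Run:
```python
from h import *
from rig import ctrl, optics, sensors, hand_in
im=optics.get_image("side"); W=cloud(im)
cv2.imwrite("pics/s3c.png",cv2.resize(im["pixels"][95:165,215:315],None,fx=7,fy=7,interpolation=2))
print(rect(W,240,290,100,150,.056,.072))
go(.5167,-.0408,.18,177.5)
```

```text
{'c': array([503.9, 347. ]), 'size': array([50.7, 64.6]), 'ang': 70.67, 'mean': array([503. , 344. ,  64.1]), 'n': 272, 'zstd': np.float64(2.49)}
t 9.8 trans(now) [-0.0537 -0.3613  0.0164] trans(after rot) [ 0.0569 -0.3608  0.0163] rot [ -0.03  -0.05 -17.41] F [-0.8  0.1 -0.6]
```

View pics/s3c.png

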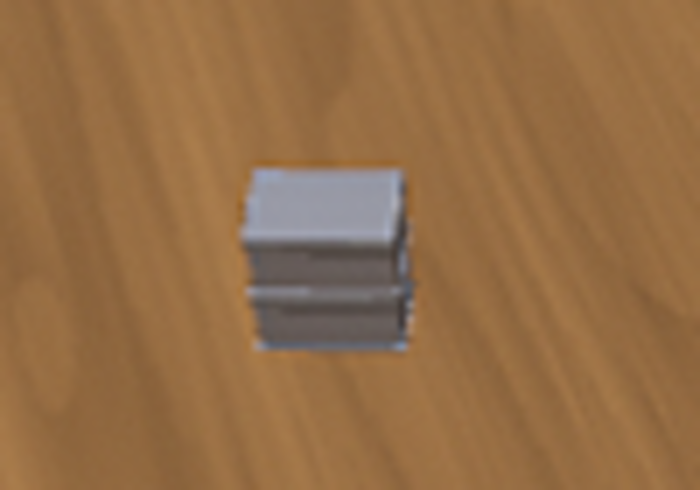

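The stack stands at (325,260) in the crop. Same-camera centres before and after agree to within 1 mm.

nudge_tcp([
  [[0, -0.03, 0], [0, 0, -8.7]],
  [[0, -0.05, 0], [0, 0, -8.7]],
  [[0.01, -0.055, 0], [0, 0, 0]],
  [[0.014, -0.055, 0], [0, 0, 0]],
  [[0.014, -0.055, 0], [0, 0, 0]],
  [[0.014, -0.055, 0], [0, 0, 0]],
  [[0.005, -0.04, 0], [0, 0, 0]],
  [[0, -0.02, 0], [0, 0, 0]],
  [[0, 0, 0], [0, 0, 0]],
  [[0, 0, 0], [0, 0, 0]],
])

```text
time: 11.05
eef_pos: [0.5008, -0.0368, 0.1964]
ee_rot: [180.0, -0.0, 177.5]
force: [-0.6, -0.2, 0.5]
gripper_width: 0.8
gripper_force: 0.0
```

Run:
```python
from h import *
from rig import ctrl, optics, sensors, hand_in
im=optics.get_image("wrist"); np.savez("pics/w4.npz",**im);cv2.imwrite("pics/w4.png",im["pixels"])
W=cloud(im); z=W[...,2]; m=((z>.033)&(z<.046)&(W[...,0]<.57)&(abs(W[...,1]+.04)<.06)).astype(np.uint8)
n,l,s,_=cv2.connectedComponentsWithStats(m); k=1+s[1:,4].argmax();a=s[k]
r=rect(W,a[0],a[0]+a[2],a[1],a[1]+a[3],.033,.046); print(r)
go(.5167,-.0408,.012,177.5)
t=optics.get_image("top"); np.savez("pics/top4.npz",**t); print(rect(cloud(t),150,195,235,285,.056,.072))
```

```text
{'c': array([515.1, -41.9]), 'size': array([44. , 63.5]), 'ang': 87.25, 'mean': array([513.6, -41.7,  38.8]), 'n': 2082, 'zstd': np.float64(0.8)}
t 11.1 trans(now) [-0.016  -0.0035  0.1844] trans(after rot) [-0.016  -0.0035  0.1844] rot [ 0.01 -0.01 -0.  ] F [-0.3  0.  -0.2]
{'c': array([505.4, 347.9]), 'size': array([45.8, 63.8]), 'ang': 68.91, 'mean': array([505.7, 346.6,  63.6]), 'n': 549, 'zstd': np.float64(2.22)}
```

nudge_tcp([
  [[-0.0155, -0.0039, 0.03], [0, 0, 0]],
  [[0, 0, 0.06], [0, 0, 0]],
  [[0, 0, 0.05], [0, 0, 0]],
  [[0, 0, 0.03], [0, 0, 0]],
  [[0, 0, 0.0145], [0, 0, 0]],
  [[0, 0, 0], [0, 0, 0]],
  [[0, 0, 0], [0, 0, 0]],
], finger_gap=0.85)

```text
time: 12.02
eef_pos: [0.5173, -0.042, 0.013]
ee_rot: [-180.0, 0.1, 177.5]
force: [-0.1, -0.3, -0.3]
gripper_width: 0.848
gripper_force: 0.0
```

nudge_tcp([
  [[0, 0, 0], [0, 0, 0]],
  [[0, 0, 0], [0, 0, 0]],
  [[0, 0, 0], [0, 0, 0]],
  [[0, 0, 0], [0, 0, 0]],
  [[0, 0, 0], [0, 0, 0]],
  [[0, 0, 0], [0, 0, 0]],
], finger_gap=0, clamp_n=50)

```text
time: 12.78
eef_pos: [0.5171, -0.0422, 0.0131]
ee_rot: [-180.0, 0.1, 177.4]
force: [-1.9, 0.5, 8.1]
gripper_width: 0.505
gripper_force: 50.9
```

```bash
python3 -c "
from h import *
go(.5058,.3475,.17,160)"
```

```text
t 12.78 trans(now) [ 0.0284  0.3888 -0.157 ] trans(after rot) [ 0.1439  0.3624 -0.1569] rot [1.000e-02 1.000e-01 1.744e+01] F [-1.9  0.5  8.1]
```

nudge_tcp([
  [[0, 0, -0.02], [0, 0, 0]],
  [[0, 0, -0.04], [0, 0, 0]],
  [[0, 0, -0.06], [0, 0, 0]],
  [[0, 0, -0.06], [0, 0, 0]],
  [[0, 0, -0.02], [0, 0, 0]],
  [[0, 0, 0], [0, 0, 0]],
])

```text
time: 13.52
eef_pos: [0.5172, -0.0423, 0.2138]
ee_rot: [-180.0, 0.2, 177.4]
force: [0.2, -0.3, -3.0]
gripper_width: 0.505
gripper_force: 51.8
```

nudge_tcp([
  [[0, 0, 0], [0, 0, 8.7]],
  [[0, 0.03, 0], [0, 0, 8.7]],
  [[0.02, 0.05, 0], [0, 0, 0]],
  [[0.02, 0.05, 0], [0, 0, 0]],
  [[0.02, 0.05, 0], [0, 0, 0]],
  [[0.02, 0.05, 0], [0, 0, 0]],
  [[0.02, 0.05, 0], [0, 0, 0]],
  [[0.02, 0.045, 0], [0, 0, 0]],
  [[0.014, 0.03, 0], [0, 0, 0]],
  [[0, 0, 0], [0, 0, 0]],
  [[0, 0, 0], [0, 0, 0]],
  [[0, 0, 0], [0, 0, 0]],
])

```text
time: 15.02
eef_pos: [0.507, 0.3372, 0.2112]
ee_rot: [-179.9, -0.0, 160.0]
force: [0.3, -0.5, -1.3]
gripper_width: 0.505
gripper_force: 51.7
```

```bash
cat > look.py <<'E'
from h import *
from rig import ctrl, optics, sensors, hand_in
im=optics.get_image("wrist"); np.savez("pics/w5.npz",**im)
o=sensors.get_obs(); W=cloud(im); T=tool(W,o); z=W[...,2]
print(o["eef_pos"],o["ee_rot"])
ext(T,(z>.058)&(z<.068)&(abs(T[...,1])<.08)&(abs(T[...,0])<.08),"base")
m=(np.abs(T[...,2]+.026)<.006)&(abs(T[...,1])<.0215)&(abs(T[...,0])<.06)
ext(T,m,"held")
go(.5058,.3475,.07,160)
E
python3 look.py
```

```text
[0.50713375 0.33730594 0.21153294] [-1.79959730e+02 -1.87396956e-02  1.59977597e+02]
base x -15.4 38.2 y -13.4 29.7 n 2036 z 148.6
held x -30.7 33.1 y -21.4 20.8 n 9991 z -25.6
t 15.07 trans(now) [0.0047 0.0092 0.1415] trans(after rot) [0.0047 0.0091 0.1415] rot [-0.04 -0.02 -0.02] F [ 0.  -0.4 -1.4]
```

nudge_tcp([
  [[0.0053, 0.0087, 0.02], [0, 0, 0]],
  [[0, 0, 0.05], [0, 0, 0]],
  [[0, 0, 0.04], [0, 0, 0]],
  [[0, 0, 0.02], [0, 0, 0]],
  [[0, 0, 0.006], [0, 0, 0]],
  [[0, 0, 0], [0, 0, 0]],
  [[0, 0, 0], [0, 0, 0]],
  [[0, 0, 0], [0, 0, 0]],
])

```text
time: 16.08
eef_pos: [0.5057, 0.3488, 0.077]
ee_rot: [179.9, 0.1, 160.0]
force: [0.1, -0.5, -1.3]
gripper_width: 0.505
gripper_force: 51.7
```

```bash
python3 -c "
from h import *
go(.5051,.3473,.070,160)"
```

```text
t 16.07 trans(now) [ 0.0001 -0.0017  0.007 ] trans(after rot) [ 0.0001 -0.0017  0.007 ] rot [0.09 0.07 0.04] F [ 0.1 -0.5 -1.3]
```

nudge_tcp([
  [[0, -0.0017, 0.003], [0, 0, 0]],
  [[0, 0, 0.002], [0, 0, 0]],
  [[0, 0, 0.0015], [0, 0, 0]],
  [[0, 0, 0], [0, 0, 0]],
  [[0, 0, 0], [0, 0, 0]],
])

```text
time: 16.7
eef_pos: [0.5045, 0.3469, 0.0693]
ee_rot: [-180.0, -0.0, 160.0]
force: [-0.5, 0.7, -2.2]
gripper_width: 0.506
gripper_force: 51.9
```

```bash
python3 -c "
from h import *
go(.5051,.3473,.070,160)"
```

```text
t 16.7 trans(now) [-0.0004  0.0006 -0.0007] trans(after rot) [-0.0004  0.0006 -0.0007] rot [-0.   -0.    0.04] F [-0.5  0.7 -2.2]
```

nudge_tcp([
  [[0, 0, 0.0012], [0, 0, 0]],
  [[0, 0, 0], [0, 0, 0]],
  [[0, 0, 0], [0, 0, 0]],
])

```text
time: 17.08
eef_pos: [0.5046, 0.3469, 0.0691]
ee_rot: [180.0, 0.0, 160.0]
force: [-3.2, -1.7, 7.9]
gripper_width: 0.503
gripper_force: 52.9
```

nudge_tcp([
  [[0, 0, 0], [0, 0, 0]],
  [[0, 0, 0], [0, 0, 0]],
  [[0, 0, 0], [0, 0, 0]],
  [[0, 0, 0], [0, 0, 0]],
], finger_gap=0.8)

```text
time: 17.58
eef_pos: [0.5045, 0.3469, 0.0681]
ee_rot: [-180.0, -0.0, 160.0]
force: [0.7, 0.2, -0.0]
gripper_width: 0.801
gripper_force: 0.0
```

nudge_tcp([
  [[0, 0, -0.02], [0, 0, 0]],
  [[0, 0, -0.05], [0, 0, 0]],
  [[0, 0, -0.06], [0, 0, 0]],
  [[0, -0.03, -0.02], [0, 0, 0]],
  [[-0.017, -0.05, 0], [0, 0, 0]],
  [[-0.02, -0.055, 0], [0, 0, 0]],
  [[-0.02, -0.055, 0], [0, 0, 0]],
  [[-0.02, -0.055, 0], [0, 0, 0]],
  [[-0.02, -0.055, 0], [0, 0, 0]],
  [[-0.02, -0.055, 0], [0, 0, 0]],
  [[-0.02, -0.055, 0], [0, 0, 0]],
  [[-0.02, -0.055, 0], [0, 0, 0]],
  [[-0.02, -0.055, 0], [0, 0, 0]],
  [[-0.02, -0.055, 0], [0, 0, 0]],
  [[-0.01, -0.04, 0], [0, 0, 0]],
  [[0, 0, 0], [0, 0, 1.5]],
  [[0, 0, 0], [0, 0, 0]],
])

```text
time: 19.7
eef_pos: [0.4891, -0.3015, 0.219]
ee_rot: [180.0, 0.0, 158.5]
force: [-0.2, 0.9, -0.5]
gripper_width: 0.797
gripper_force: 0.0
```

```bash
python3 - <<'E'
from h import *
from rig import ctrl, optics, sensors, hand_in
t=optics.get_image("top"); np.savez("pics/top6.npz",**t); print(rect(cloud(t),145,195,235,285,.088,.105))
s=optics.get_image("side"); print(rect(cloud(s),235,295,80,150,.088,.105))
cv2.imwrite("pics/s6c.png",cv2.resize(s["pixels"][85:165,215:315],None,fx=7,fy=7,interpolation=2))
im=optics.get_image("wrist"); np.savez("pics/w6.npz",**im);cv2.imwrite("pics/w6.png",im["pixels"])
W=cloud(im)
W[abs(W[...,1]+.305)>.09]=np.nan
print(rect(W,0,640,0,400,.045,.06)); print(rect(W,0,640,0,400,.003,.014))
go(.5155,-.305,.18,162)
E
```

```text
{'c': array([504.9, 347.4]), 'size': array([46.1, 63. ]), 'ang': 70.8, 'mean': array([504.7, 346.1,  95.4]), 'n': 580, 'zstd': np.float64(2.25)}
None
{'c': array([ 513.7, -305.8]), 'size': array([23.8, 33.9]), 'ang': 72.77, 'mean': array([ 512.7, -305.4,   51.4]), 'n': 556, 'zstd': np.float64(1.19)}
{'c': array([ 513.9, -306. ]), 'size': array([ 56. , 110.2]), 'ang': 72.64, 'mean': array([ 508.1, -303.9,    6.9]), 'n': 2665, 'zstd': np.float64(0.85)}
t 19.85 trans(now) [-0.0259  0.0055  0.0386] trans(after rot) [-0.0262  0.004   0.0386] rot [ 0.01  0.01 -3.37] F [ 0.2 -0.9 -0.3]
```

View pics/s6c.png

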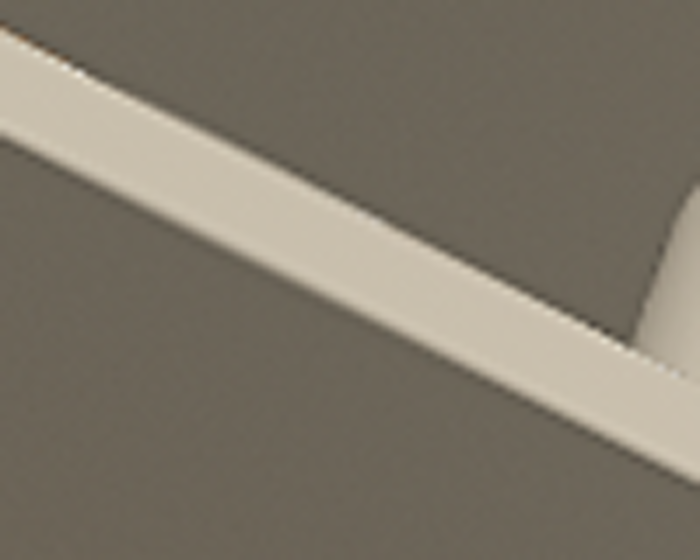

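nudge_tcp([
  [[-0.0130, 0.0049, 0.03], [0, 0, -4.1]],
  [[-0.011, 0, 0.05], [0, 0, 0]],
  [[0, 0, 0.05], [0, 0, 0]],
  [[0, 0, 0.04], [0, 0, 0]],
  [[0, 0, 0.02], [0, 0, 0]],
  [[0, 0, 0.008], [0, 0, 0]],
  [[0, 0, 0], [0, 0, 0]],
  [[0, 0, 0], [0, 0, 0]],
], finger_gap=0.75)

```text
time: 20.85
eef_pos: [0.5145, -0.3058, 0.0216]
ee_rot: [-180.0, 0.1, 162.6]
force: [0.0, 0.4, 0.3]
gripper_width: 0.753
gripper_force: 0.0
```

Create fit.py:
```python
from h import *
go(.5143,-.3056,.018,162.6)
for f in ("w1","w4","top0","top6","side0"):
    im=dict(np.load(f"pics/{f}.npz")); W=cloud(im); 
    yaw=np.radians(-13.1); c=np.array([.615,-.011]); R=np.array([[np.cos(yaw),np.sin(yaw)],[-np.sin(yaw),np.cos(yaw)]])
    S=np.dstack([(W[...,:2]-c)@R.T,W[...,2]])
    m=(S[...,0]>0.002)&(S[...,0]<.1)&(abs(S[...,1])<.036)&(S[...,2]>.035)&(S[...,2]<.12)
    n,l,s,_=cv2.connectedComponentsWithStats(m.astype(np.uint8)); k=1+s[1:,4].argmax(); 
    g=(l==k)&(im["pixels"].min(-1)>110); bl=(l==k)&(im["pixels"].max(-1)<70)
    q=W[g]; 
    for i in range(4):
        A=np.c_[q[:,:2],np.ones(len(q))]; p=np.linalg.lstsq(A,q[:,2],rcond=None)[0]; r=q[:,2]-A@p; q=q[abs(r)<2.5*r.std()]
    print(f,len(q),"slope rad",round(np.arctan(np.hypot(*p[:2])),4),"dir",round(np.degrees(np.arctan2(p[1],p[0])),2),"rms",round(r.std()*1000,2))
    # strips
    n,l2,s,ce=cv2.connectedComponentsWithStats(bl.astype(np.uint8))
    for k in range(1,n):
        if s[k,4]>40:
            b=W[l2==k]; print("  strip",s[k,4],np.round(b.mean(0)*1000,1), "off plane",np.round(1000*np.mean(b[:,2]-b[:,:2]@p[:2]-p[2]),1))
    if f!="side0" : print("  stand",rect(W,*( (260,395,140,285) if "top" in f else (0,640,0,400)),.003,.0155))
    print("  stage mean",np.round(q.mean(0)*1000,1),"hinge-z check at p", np.round(p,4))
```

```bash
python3 fit.py
```

```text
t 20.85 trans(now) [0.0003 0.0002 0.0036] trans(after rot) [0.0003 0.0002 0.0036] rot [-0.03  0.13  0.05] F [0.  0.4 0.3]
w1 3163 slope rad 0.2774 dir -13.37 rms 0.69
  strip 527 [622.9 -14.3  59.4] off plane 6.2
  strip 649 [695.6 -32.3  80.8] off plane 6.3
  stand {'c': array([612.5, -12.8]), 'size': array([209.4, 269.6]), 'ang': 76.42, 'mean': array([579.5,  13.5,   7. ]), 'n': 15949, 'zstd': np.float64(1.04)}
  stage mean [664.  -20.5  65. ] hinge-z check at p [ 0.2771 -0.0658 -0.1203]
w4 2904 slope rad 0.2771 dir -13.42 rms 0.73
  strip 504 [622.6 -15.5  59.5] off plane 6.2
  strip 205 [688.5 -43.9  79.5] off plane 6.0
  stand {'c': array([612., -13.]), 'size': array([210.6, 270.6]), 'ang': 76.42, 'mean': array([566.1, -14. ,   7. ]), 'n': 17347, 'zstd': np.float64(0.91)}
  stage mean [661.6 -21.9  64.5] hinge-z check at p [ 0.2767 -0.066  -0.12  ]
top0 1002 slope rad 0.2859 dir -13.84 rms 2.16
  strip 175 [697.9 -32.4  82. ] off plane 5.9
  
[... 167 characters left out ...]
: 6496, 'zstd': np.float64(2.23)}
  stage mean [665.9 -22.2  66.2] hinge-z check at p [ 0.2854 -0.0703 -0.1254]
top6 1015 slope rad 0.282 dir -13.58 rms 2.18
  strip 169 [697.9 -32.8  82. ] off plane 6.3
  strip 158 [623.5 -14.7  60.1] off plane 6.6
  stand {'c': array([614.5, -13.1]), 'size': array([225.2, 275.7]), 'ang': 77.03, 'mean': array([592.2,  -7.2,   7.8]), 'n': 7547, 'zstd': np.float64(2.22)}
  stage mean [666.  -22.2  66. ] hinge-z check at p [ 0.2816 -0.068  -0.123 ]
side0 603 slope rad 0.2797 dir -13.25 rms 1.7
  strip 142 [697.7 -34.3  82.6] off plane 6.0
  strip 132 [623.7 -18.2  60.9] off plane 6.1
  stage mean [664.3 -23.7  66.5] hinge-z check at p [ 0.2795 -0.0658 -0.1207]
```

nudge_tcp([
  [[0.0003, 0.0002, 0.0036], [0, 0, 0]],
  [[0, 0, 0], [0, 0, 0]],
  [[0, 0, 0], [0, 0, 0]],
])

```text
time: 21.22
eef_pos: [0.5133, -0.3051, 0.0167]
ee_rot: [-180.0, 0.0, 162.6]
force: [-0.5, -1.0, -0.6]
gripper_width: 0.75
gripper_force: 0.0
```

nudge_tcp([
  [[0, 0, 0], [0, 0, 0]],
  [[0, 0, 0], [0, 0, 0]],
  [[0, 0, 0], [0, 0, 0]],
  [[0, 0, 0], [0, 0, 0]],
  [[0, 0, 0], [0, 0, 0]],
  [[0, 0, 0], [0, 0, 0]],
  [[0, 0, 0], [0, 0, 0]],
  [[0, 0, 0], [0, 0, 0]],
], finger_gap=0, clamp_n=80)

```text
time: 22.22
eef_pos: [0.5135, -0.3051, 0.0167]
ee_rot: [-180.0, 0.0, 162.6]
force: [-0.3, 0.6, 5.6]
gripper_width: 0.272
gripper_force: 79.3
```

nudge_tcp([
  [[0, 0, -0.01], [0, 0, 0]],
  [[0, 0, -0.03], [0, 0, 0]],
  [[0, 0, -0.06], [0, 0, 0]],
  [[0, 0, -0.06], [0, 0, 0]],
  [[0, 0, -0.04], [0, 0, 0]],
  [[0, 0, 0], [0, 0, 0]],
  [[0, 0, 0], [0, 0, 0]],
  [[0, 0, 0], [0, 0, 0]],
])

```text
time: 23.22
eef_pos: [0.5122, -0.3044, 0.2144]
ee_rot: [180.0, -0.2, 162.6]
force: [-0.5, -0.2, -4.0]
gripper_width: 0.274
gripper_force: 79.2
```

Run:
```python
from h import *
from rig import ctrl, optics, sensors, hand_in
im=optics.get_image("wrist"); np.savez("pics/w7.npz",**im);cv2.imwrite("pics/w7.png",im["pixels"])
o=sensors.get_obs(); W=cloud(im); T=tool(W,o)
m=(abs(T[...,2]-.0087)<.004)&(abs(T[...,0])<.08)&(abs(T[...,1])<.035)
ext(T,m,"plate"); q=T[m]; v,u=np.where(m); print(u.min(),u.max(),v.min(),v.max())
A=np.c_[q[:,:2],np.ones(len(q))]; print("tilt deg x,y",np.degrees(np.linalg.lstsq(A,q[:,2],rcond=None)[0]))
r=cv2.minAreaRect((q[:,:2]*1000).astype(np.float32)); print(r)
print(np.histogram(q[:,0]*1000,bins=np.arange(-64,65,8)))
# target
th,psi=.278,np.radians(-13.5)
c,s=np.cos,np.sin
xs=np.array([c(th)*c(psi),c(th)*s(psi),s(th)]); n=np.array([-s(th)*c(psi),-s(th)*s(psi),c(th)])
R=np.c_[-xs,np.cross(-n,-xs),-n]; print("euler",Ro.from_matrix(R).as_euler("xyz",degrees=True))
F=np.array([.6602,-.0240,.0712])
for h in (.10,.0167): 
    p=F+n*h; print(h,p); go(*p,R=Ro.from_matrix(R))
```

```text
plate x 10.7 53.8 y -28.6 26.9 n 7467 z 9.9
267 367 160 320
tilt deg x,y [ 0.19497349 -0.01880911  0.55938198]
((-0.9173469543457031, -0.8252696990966797), (109.95006561279297, 56.25440216064453), 0.06320755928754807)
(array([   0,   43,    0,    0,    0,    0,    0,   32,  381,  796, 1190,
       1241, 1305, 1372, 1107,    0]), array([-64, -56, -48, -40, -32, -24, -16,  -8,   0,   8,  16,  24,  32,
        40,  48,  56,  64]))
euler [-180.          15.9282267  166.5      ]
0.1 [ 0.63351496 -0.01759349  0.16736062]
t 23.27 trans(now) [-0.0302  0.3099  0.0474] trans(after rot) [-0.0359  0.3073  0.0594] rot [ -0.49 -16.11  -3.84] F [-0.3 -0.6 -3.2]
0.0167 [ 0.6557436  -0.02293011  0.08725882]
t 23.27 trans(now) [-0.0533  0.3114  0.1274] trans(after rot) [-0.0359  0.3073  0.1427] rot [ -0.49 -16.11  -3.84] F [-0.3 -0.6 -3.2]
```

View pics/w7.png

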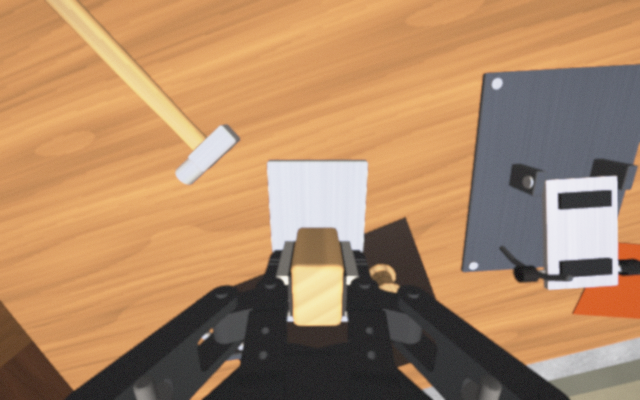

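The plate is held square at (267–367, 160–250), with its centre 0.9 mm off the TCP along tool x. I'll carry it over the stage now.

nudge_tcp([
  [[0, 0.03, 0], [0, 0, 0]],
  [[-0.005, 0.05, 0], [0, 0, 0]],
  [[-0.005, 0.055, 0], [0, 0, 0]],
  [[-0.005, 0.055, 0], [0, 0, 0]],
  [[-0.005, 0.055, 0], [0, 0, 0]],
  [[-0.005, 0.045, 0], [0, 0, 0]],
  [[-0.004, 0.02, 0], [0, 0, 0]],
  [[0, 0, 0], [-0.1, -4, -1]],
  [[0, 0, 0], [-0.1, -4, -1]],
  [[0, 0, 0], [-0.1, -4, -1]],
  [[0, 0, 0], [-0.1, -4.1, -0.9]],
  [[0, 0, 0], [0, 0, 0]],
  [[0, 0, 0], [0, 0, 0]],
  [[0, 0, 0], [0, 0, 0]],
])

```text
time: 25.02
eef_pos: [0.634, -0.0181, 0.2166]
ee_rot: [-179.9, 16.1, 166.6]
force: [-0.6, 0.4, -2.7]
gripper_width: 0.269
gripper_force: 79.4
```

Create tgt.py:
```python
from h import *
from rig import ctrl, optics, sensors, hand_in
import sys
h,dx=float(sys.argv[1]),.0009
th=float(sys.argv[2]) if len(sys.argv)>2 else .278
psi=np.radians(-13.5); c,s=np.cos,np.sin
xs=np.array([c(th)*c(psi),c(th)*s(psi),s(th)]); n=np.array([-s(th)*c(psi),-s(th)*s(psi),c(th)])
R=np.c_[-xs,np.cross(-n,-xs),-n]; F=np.array([.6602,-.0240,.0712])
go(*(F+n*h-xs*dx),R=Ro.from_matrix(R))
o=sensors.get_obs(); print("Fn",np.round(R.T@o["force"],1),"Mtool",np.round(R.T@o["wrist_torque"],3),"grip",o["gripper_width"])
```

```bash
python3 tgt.py .0167
```

```text
t 25.02 trans(now) [0.0153 0.0007 0.1304] trans(after rot) [0.015  0.0004 0.1304] rot [-0.13  0.13  0.05] F [-0.6  0.4 -2.7]
Fn [1.4 0.2 2.5] Mtool [0.008 0.276 0.005] grip 0.26882189112557237
```

nudge_tcp([
  [[0.0148, 0.0005, 0.03], [0, 0, 0]],
  [[0, 0, 0.05], [0, 0, 0]],
  [[0, 0, 0.03], [0, 0, 0]],
  [[0, 0, 0.012], [0, 0, 0]],
  [[0, 0, 0], [-0.1, 0.13, 0]],
  [[0, 0, 0], [0, 0, 0]],
  [[0, 0, 0], [0, 0, 0]],
  [[0, 0, 0], [0, 0, 0]],
])

```text
time: 26.02
eef_pos: [0.6529, -0.0221, 0.0962]
ee_rot: [-180.0, 16.0, 166.6]
force: [-0.5, 0.6, -2.8]
gripper_width: 0.267
gripper_force: 79.4
```

```bash
python3 tgt.py .0167; python3 tgt.py .0167
```

```text
t 26.02 trans(now) [ 0.0006 -0.0001  0.0094] trans(after rot) [ 0.0006 -0.0001  0.0094] rot [-0.    0.12  0.09] F [-0.5  0.6 -2.8]
Fn [1.3 0.5 2.6] Mtool [-0.007  0.34  -0.011] grip 0.26673373869046135
t 26.02 trans(now) [ 0.0006 -0.0001  0.0094] trans(after rot) [ 0.0006 -0.0001  0.0094] rot [-0.    0.12  0.09] F [-0.5  0.6 -2.8]
Fn [1.3 0.5 2.6] Mtool [-0.007  0.34  -0.011] grip 0.26673373869046135
```

Run:
```python
from h import *
from rig import ctrl, optics, sensors, hand_in
im=optics.get_image("wrist"); np.savez("pics/w8.npz",**im)
o=sensors.get_obs(); W=cloud(im); T=tool(W,o); br=im["pixels"].min(-1)>100
reg=(abs(T[...,0])<.09)&(abs(T[...,1])<.046)&br
print(np.histogram(T[reg][:,2]*1000,bins=np.arange(0,50,2)))
m=reg&(abs(T[...,2]-.010)<.004); q=T[m]; print("plate",cv2.minAreaRect((q[:,:2]*1000).astype(np.float32)))
m2=reg&(abs(T[...,2]-.034)<.005); q2=T[m2]; print("stage",cv2.minAreaRect((q2[:,:2]*1000).astype(np.float32)),len(q2)); ext(T,m2,"stage")
for Q in (q,q2):
    A=np.c_[Q[:,:2],np.ones(len(Q))]; p=np.linalg.lstsq(A,Q[:,2],rcond=None)[0]; r=Q[:,2]-A@p;k=abs(r)<2*r.std(); p=np.linalg.lstsq(A[k],Q[k,2],rcond=None)[0]; print("tilt deg",np.degrees(p[:2]),"z0",p[2]*1000, len(Q))
cv2.imwrite("pics/w8.png",im["pixels"])
```

```text
(array([  10,   15,   45,   64, 5946, 1410,   51,   70,    0,    0,    0,
          0,    0,    0,    1,  942, 5120,  147,   23,   22,   13,    2,
          0,    0]), array([ 0,  2,  4,  6,  8, 10, 12, 14, 16, 18, 20, 22, 24, 26, 28, 30, 32,
       34, 36, 38, 40, 42, 44, 46, 48]))
plate ((-1.0160140991210938, -0.7789840698242188), (109.96202087402344, 56.214664459228516), 0.01849193312227726)
stage ((10.199653625488281, 1.4979667663574219), (110.90300750732422, 91.31790161132812), 1.2291587591171265) 6244
stage x 50.7 65.0 y -42.2 41.1 n 6244 z 32.6
tilt deg [ 0.02837703 -0.0842121 ] z0 9.436439063961512 7471
tilt deg [-0.14238916  0.01175522] z0 32.732508222684125 6244
```

View pics/w8.png

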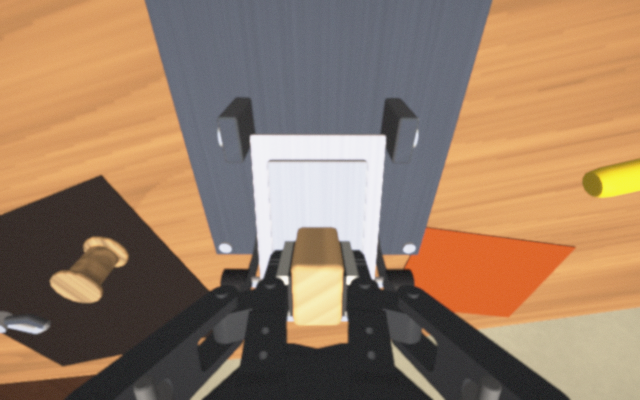

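Plate and stage are seen concentric, both centred near column 317. The remaining corrections are about 1 mm down the slope and 0.14°.

nudge_tcp([
  [[0.0009, 0.0001, 0.003], [0, 0.14, 0]],
  [[0, 0, 0.003], [0, 0, 0]],
  [[0, 0, 0.0015], [0, 0, 0]],
  [[0, 0, 0], [0, 0, 0]],
  [[0, 0, 0], [0, 0, 0]],
  [[0, 0, 0], [0, 0, 0]],
])

```text
time: 26.82
eef_pos: [0.6539, -0.0224, 0.0879]
ee_rot: [-180.0, 15.8, 166.6]
force: [-0.6, -0.2, -2.6]
gripper_width: 0.27
gripper_force: 79.4
```

```bash
python3 tgt.py .0167
```

```text
t 26.82 trans(now) [-0.0008 -0.0001  0.0011] trans(after rot) [-0.0008 -0.0001  0.0011] rot [-0.02 -0.09  0.09] F [-0.6 -0.2 -2.6]
Fn [ 1.2 -0.3  2.4] Mtool [-0.041  0.292 -0.071] grip 0.2699375500327062
```

nudge_tcp([
  [[-0.0003, 0, 0.0005], [0, -0.05, 0]],
  [[0, 0, 0], [0, 0, 0]],
  [[0, 0, 0.0004], [0, 0, 0]],
  [[0, 0, 0], [0, 0, 0]],
  [[0, 0, 0], [0, 0, 0]],
])

```text
time: 27.45
eef_pos: [0.6544, -0.0225, 0.0871]
ee_rot: [-180.0, 15.9, 166.6]
force: [-1.0, 1.8, -2.1]
gripper_width: 0.27
gripper_force: 79.8
```

```bash
python3 tgt.py .0167
```

```text
t 27.45 trans(now) [-0.0005 -0.0001  0.0002] trans(after rot) [-0.0005 -0.0001  0.0002] rot [-0.02 -0.04  0.08] F [-1.   1.8 -2.1]
Fn [1.9 1.5 1.7] Mtool [0.028 0.275 0.016] grip 0.27049098492023294
```

nudge_tcp([
  [[0, 0, 0.0004], [0, 0, 0]],
  [[0, 0, 0], [0, 0, 0]],
  [[0, 0, 0], [0, 0, 0]],
])

```text
time: 27.82
eef_pos: [0.6544, -0.0225, 0.087]
ee_rot: [-180.0, 15.9, 166.6]
force: [-5.4, 1.4, 5.8]
gripper_width: 0.268
gripper_force: 80.8
```

```bash
python3 tgt.py .0167
```

```text
t 27.82 trans(now) [-0.0006 -0.0001  0.0002] trans(after rot) [-0.0006 -0.0001  0.0002] rot [-0.02 -0.04  0.08] F [-5.4  1.4  5.8]
Fn [ 3.8  0.1 -7.1] Mtool [0.101 0.586 0.008] grip 0.2675127406999561
```

Create avg.py:
```python
from h import *
from rig import ctrl, optics, sensors, hand_in
a=[];b=[]
for i in range(12):
    optics.get_image("top"); o=sensors.get_obs(); a.append(o["force"]); b.append(o["wrist_torque"])
C=Ro.from_euler("xyz",o["ee_rot"],degrees=True)
a,b=np.array(a),np.array(b)
print("t",o["time"],"F",C.inv().apply(a.mean(0)).round(2),"std",a.std(0).round(2),"M",C.inv().apply(b.mean(0)).round(3),b.std(0).round(3),"pos",o["eef_pos"].round(5),o["ee_rot"].round(3))
```

```bash
python3 avg.py
```

```text
t 28.425 F [ 3.79  0.12 -6.49] std [0.5  0.4  0.62] M [0.101 0.592 0.014] [0.032 0.03  0.025] pos [ 0.65436 -0.02248  0.087  ] [-179.958   15.886  166.588]
```

nudge_tcp([
  [[0, 0, 0.0002], [0, 0, 0]],
  [[0, 0, 0], [0, 0, 0]],
  [[0, 0, 0], [0, 0, 0]],
])

```text
time: 28.8
eef_pos: [0.6543, -0.0225, 0.087]
ee_rot: [-180.0, 15.9, 166.6]
force: [-6.7, 1.5, 8.2]
gripper_width: 0.27
gripper_force: 81.2
```

```bash
python3 avg.py
```

```text
t 29.4 F [ 4.2   0.07 -9.24] std [0.57 0.45 0.33] M [0.111 0.691 0.002] [0.021 0.023 0.031] pos [ 0.65434 -0.02246  0.08698] [-179.957   15.884  166.588]
```

nudge_tcp([
  [[0.0002, 0, 0], [0.1, 0, 0]],
  [[0, 0, 0], [0, 0, 0]],
  [[0, 0, 0], [0, 0, 0]],
])

```text
time: 29.78
eef_pos: [0.6543, -0.0225, 0.087]
ee_rot: [-179.9, 15.9, 166.6]
force: [-6.6, 0.5, 6.6]
gripper_width: 0.267
gripper_force: 81.0
```

```bash
python3 avg.py
```

```text
t 30.375 F [ 3.98 -0.65 -8.66] std [0.49 0.48 0.58] M [-0.054  0.626  0.005] [0.021 0.021 0.026] pos [ 0.65435 -0.02248  0.08699] [-179.864   15.906  166.582]
```

nudge_tcp([
  [[0.0004, 0, 0.0001], [-0.04, 0, 0]],
  [[0, 0, 0], [0, 0, 0]],
  [[0, 0, 0], [0, 0, 0]],
])

```text
time: 30.75
eef_pos: [0.6543, -0.0225, 0.087]
ee_rot: [-179.9, 15.9, 166.6]
force: [-4.5, 0.4, 7.0]
gripper_width: 0.274
gripper_force: 81.1
```

```bash
python3 avg.py
```

```text
t 31.35 F [ 3.06 -0.88 -8.55] std [0.56 0.54 0.4 ] M [0.131 0.515 0.006] [0.029 0.028 0.022] pos [ 0.65436 -0.02246  0.08697] [-179.905   15.944  166.59 ]
```

nudge_tcp([
  [[0.0005, -0.0002, 0.0003], [0, 0, 0]],
  [[0, 0, 0], [0, 0, 0]],
  [[0, 0, 0], [0, 0, 0]],
])

```text
time: 31.72
eef_pos: [0.6544, -0.0225, 0.087]
ee_rot: [-179.9, 16.0, 166.6]
force: [-4.0, 1.2, 9.5]
gripper_width: 0.269
gripper_force: 81.4
```

```bash
python3 avg.py
```

```text
t 32.325 F [  2.4   -0.14 -10.39] std [0.46 0.58 0.32] M [ 0.07   0.514 -0.005] [0.021 0.024 0.028] pos [ 0.65438 -0.02248  0.08698] [-179.924   15.997  166.585]
```

nudge_tcp([
  [[0, 0, 0.00018], [0, 0, 0]],
  [[0, 0, 0], [0, 0, 0]],
  [[0, 0, 0], [0, 0, 0]],
])

```text
time: 32.7
eef_pos: [0.6544, -0.0225, 0.087]
ee_rot: [-179.9, 16.0, 166.6]
force: [-6.9, 0.6, 11.5]
gripper_width: 0.275
gripper_force: 81.6
```

```bash
python3 avg.py
```

Run:
```python
from h import *
from rig import ctrl, optics, sensors, hand_in
im=optics.get_image("wrist")
o=sensors.get_obs(); W=cloud(im); T=tool(W,o); br=im["pixels"].min(-1)>100
reg=(abs(T[...,0])<.09)&(abs(T[...,1])<.046)&br
z=T[...,2]
def fit(Q):
    for i in range(3):
        A=np.c_[Q[:,:2],np.ones(len(Q))]; p=np.linalg.lstsq(A,Q[:,2],rcond=None)[0]; r=Q[:,2]-A@p; Q=Q[abs(r)<2.5*r.std()+1e-6]
    return np.degrees(p[:2]).round(3),(p[2]*1000).round(2),len(Q)
mp=reg&(abs(z-.0095)<.003); ms=reg&(abs(z-.0235)<.004)
print(fit(T[mp]),fit(T[ms])); print("plate",cv2.minAreaRect((T[mp][:,:2]*1000).astype(np.float32))); ext(T,ms,"stage")
t=optics.get_image("top"); print("col",rect(cloud(t),145,195,235,285,.088,.105))
```

```text
t 33.3 F [  2.93  -0.13 -12.85] std [0.25 0.26 0.53] M [0.079 0.628 0.008] [0.024 0.015 0.029] pos [ 0.65439 -0.02247  0.08695] [-179.924   15.998  166.586]
(array([-0.036, -0.039]), np.float64(9.59), 7210) (array([-0.098, -0.045]), np.float64(23.59), 6492)
plate ((-0.9806060791015625, -0.8860111236572266), (56.46537780761719, 110.03223419189453), 89.90631103515625)
stage x 52.6 64.0 y -42.0 41.1 n 6656 z 23.5
col {'c': array([504.8, 347.4]), 'size': array([45. , 63.9]), 'ang': 69.06, 'mean': array([504.7, 346. ,  95.5]), 'n': 582, 'zstd': np.float64(2.26)}
```

```bash
python3 -c "
from rig import ctrl, optics, sensors, hand_in
print(hand_in())"
```

```text
the job is handed in; nothing more can be done
None
```

The job is handed in at about 33 s: the three tins stand in one column, level to about 1 mm by the cameras. The pressing plate is still gripped and held flush on both heel strips, within 0.1° and 0.5 mm of centre, pushing with about 15 N.

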